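# Slide the foot plate out over the end of the assembly ledge

### The job

With the fingertips only, push the bare steel foot plate along the ledge, outwards, until the two bolt holes at its outer end hang wholly clear of the ledge, so that bolts can be put in from below, while at least two thirds of the plate still rests on the ledge. Leave it lying flat with its long side up against the aluminium fence. Do not pick the plate up, and leave the red primed plate, the standing bolts, the pliers, the steel block and the primer tin where they are.

Things in the scene. Friction and masses are not known exactly. Their poses are not given: they have to be found in the camera images.
- ledge: fixed plywood ledge on two bearers; place and yaw vary. Origin on the bench under the deck's middle; x across it towards the fence (away from the robot), y along it, z up. Deck: x -75 to +75, y -280 to +280 mm (ends open), 18 mm thick, top 63 mm above the bench; bearers 65 mm or more in from the ends. Aluminium fence along the whole rear: flat face at x = +75 mm, top 25 mm above the deck
- bare_plate: bare grey steel foot plate, loose, 80 (x) by 150 (y) by 6 mm, about 0.54 kg; origin at the centre of its underside. Four 11 mm through holes at x +-22, y +-55 mm. Lies flat on the deck, y within 0.13 rad of the ledge's, 10 to 25 mm off the fence, on the left or right half, its outer end 25 mm or more in from that end of the ledge; outwards means towards that end
- primed_plate: the same kind of plate in red-oxide primer, loose, on the other half of the ledge, at least 85 mm of bare deck between the two; origin at the centre of its underside; to be left alone
- bolt0: brass-coloured M10 bolt standing on its head near the middle of the ledge's front edge, 65 mm tall, head 19 mm across; origin under its head; to be left standing
- bolt1: a second such bolt, about 44 mm from the first, along the ledge
- pliers: orange-handled pliers lying on the bench beyond the ledge, 175 mm long, 14 mm high; origin near the pivot, on the bench
- steel_block: dark steel block lying on the bench beyond the ledge, 60 x 110 x 32 mm; origin at the centre of its underside
- primer_tin: small tin of red-oxide primer with a white paper band and a bright metal lid, standing on the bench beyond the ledge, 60 mm across, 76 mm high; origin at the centre of its foot
There are look-alikes about, which are no part of the job. Leave any green or turquoise look-alike of the bare_plate alone.

How it is judged (in metres and radians):
At the end, for the whole second after the job is handed in: The bare steel plate lies flat and still on the deck, its outer end 26 to 52 mm beyond the end of the ledge (holes clear of the deck, at least two thirds of the plate still on it), its long side within 4 mm of the fence and parallel to it within 0.05 rad ((y of bare_plate in the frame of ledge between 0.231 and 0.257 m or y of bare_plate in the frame of ledge between -0.257 and -0.231 m) and x of bare_plate in the frame of ledge above 0.031 m and angle between the y axis of bare_plate and the y axis of ledge, either way round below 0.05 rad and angle between bare_plate's own z axis and vertical below 0.03 rad and z of bare_plate in the frame of ledge between 0.061 and 0.065 m and linear speed of bare_plate below 0.01 m/s); the robot touches nothing.
It fails at once if the bare plate is lifted, tipped up or falls off the ledge (z of bare_plate in the frame of ledge above 0.071 m or z of bare_plate in the frame of ledge below 0.056 m or angle between bare_plate's own z axis and vertical above 0.15 rad).
It fails at once if the red primed plate is moved by more than 6 mm (distance of primed_plate from where it was at the start of the episode above 0.006 m).
It fails at once if a standing bolt is knocked over or moved by more than 10 mm (distance of any of bolt0, bolt1 from where it was at the start of the episode above 0.01 m or angle between any of bolt0, bolt1's own z axis and vertical above 0.3 rad).
It fails at once if the pliers, the steel block or the primer tin is moved by more than 15 mm (distance of any of pliers, steel_block, primer_tin from where it was at the start of the episode above 0.015 m).
It also fails if it takes over 48 s, if anything falls off the work surface, if the arm or the gripper's body presses on something with over 40 N, if the wrist force passes 120 N, or if a joint passes its speed limit or range.

### The arm

A 6-joint arm with a two-finger parallel gripper is mounted at the origin on the work surface. World frame = base frame: x ahead of the robot, y to its left, z up, the work surface at z = 0. Lengths are in m, angles in degrees, forces in N, time in s.
With the tool pointing down it reaches from about 0.3 to 0.75 m from the base axis. Payload 8.5 kg.
Tool frame: the origin (TCP) lies between the finger pads; the fingertips stand 17 mm ahead of it and the grasp point (between the pads) lies 2 mm behind it (env.tip_reach is the distance from the TCP to the fingertips, in m); z points along the fingers, y is the line along which they close (so a half turn about z gives the same grasp; the last joint's range is limited). The gripper opens to 85 mm and grips with 20 to 120 N. Pads are 22 mm wide; open, the fingers measure 114 mm over their backs; the gripper's body (76 mm by 85 mm) begins 54 mm behind the grasp point. The pads swing forward as they close: fully open they stand 13 mm farther back than shut.
Start: joints at [58.596, 21.807, 74.336, -0, 83.858, -12.336], TCP at [0.18, 0.52, 0.21] pointing down, gripper open.
Joint ranges: [-178.18, 178.18], [-50.72, 133.34], [12.68, 142.11], [-81.47, 261.47], [9.98, 163.14], [-165.26, 165.26]. Speed limits (degrees/s): [136.94, 136.94, 180, 180, 180, 180].

### API

Orientations are given as a 3x3 rotation matrix whose columns are the frame's x, y, z axes.
In Python, from rig import env, viewer gives the robot as it stands.
- The arm moves only by the tool move_arm, never from a script. Its argument "motion" is a list of rows, each a list of 2 entries, a list of its own where there are three numbers: the shift along the tool's x, y, z normalised to -1 to 1, where 1 is 50 mm, then the turn, a rotation vector about the tool's x, y, z normalised to -1 to 1, where 1 is 8 degrees. A call has 1 to 20 rows; each row shifts and turns the commanded pose from where the row before left it, along the tool's axes as they then stand; what a row does not reach is not made up. A row lasts 1/10 s, in which the tool goes at most 50 mm and 8.59 degrees, less where a joint would pass 70% of its speed; a pose out of reach is approached as far as the arm can. A call with a number of a shift or a turn outside -1 to 1 is refused whole. A call with a gripper value outside its range is refused whole. "claw" is the closure, from 0 (fully open) to 1 (shut), set as the call begins (left out, the last holds). The fingers move at their own pace and stop on an object; "force" is the grip in N (left out, the last holds). Time passes only in rows, so rows that do not move let the fingers close. It gives the time, the measured TCP pose, the force, the opening and the grip force at its end, in the units of the state.
- env.observe(): the state, without advancing time (a new reading comes with each control period).
- viewer.get_image(name): name is "scene" or "top" or "wrist"; returns a dict with "frame" (420x560x3 uint8, red, green, blue), "depth" (420x560 float32, m along the optical axis (not along the pixel's ray), 0 where there is no reading), "fx", "fy", "cx", "cy" (pixels), "eye" and "attitude" of the camera in the world; the wrist camera has in their place "T_tool_cam" (4x4, takes a point from camera to tool coordinates, whose origin is the TCP and whose axes are the flange's). Camera axes: x right, y up, looking along -z (the intrinsics and any distortion apply to the point x, -y, -z); pixel columns grow to the right and rows downward; lengths in m; the calibration is good to about 2 mm. A picture is of the moment at which its call begins: read the wrist's pose just before it.
- env.close_job(): hands the job in; it is judged then, once.
The state is a dict: "time_s": time; "q": joint angles; "qvel": joint speeds; "joint_efforts": joint torques, N m; "position": TCP position; "tool_rot": TCP orientation; "ft_force": force on the tool from outside, world axes, zero at the start; "wrist_torque": the same for the moment, N m; "grip_width": finger opening in m; "gripper_force": force on a finger pad.
Only numpy, scipy, OpenCV 4.12 (cv2) and the standard library are available. Lean on these libraries where they do the work, as an engineer would, in place of code of your own. Each camera call takes 0.05 s, during which the arm holds its last target. There are 200 camera calls.

## Working session

There is one attempt and no reset: what is moved stays moved. The work goes in short steps, Python scripts to look and compute and a tool call to move; the robot and the scene stay as the last step left them, time stands still between calls to the robot, and variables do not carry over. Pictures are saved under pics/ and viewed, at most 10 in all, crops included, and the job is handed in when it is done.

Besides the shell and the picture viewer there is one more tool, called as name([rows], argument=value, ...), one row to a line, values as JSON. move_arm: Moves the arm, as the interface text tells. Scaled input: -1 to 1 covers 50 mm each way for a shift and 8 degrees each way for a turn. Its arguments: {"type":"object","properties":{"motion":{"type":"array","items":{"type":"array"}},"claw":{"type":"number"},"force":{"type":"number"}},"required":["motion"]}

```bash
mkdir -p pics; ls
python3 - <<'E'
from rig import env, viewer
import cv2,numpy as np
o=env.observe();print(o['time_s'],o['position'],o['tool_rot'],env.tip_reach)
ims=[]
for n in("top","scene"):
    g=viewer.get_image(n);np.savez(f'{n}0.npz',**g);print(n,g['fx'],g['cx'],g['cy'],g['eye'],g['attitude'],[k for k in g])
    cv2.imwrite(f'pics/{n}0.png',g['frame'][:,:,::-1])
E
```

```text
pics
0.0 [0.17950352 0.51953992 0.20902375] [[-9.45133894e-01  3.26682388e-01 -7.35374955e-04]
 [ 3.26683085e-01  9.45133134e-01 -1.23336729e-03]
 [ 2.92107864e-04 -1.40593179e-03 -9.99998969e-01]] 0.017
top 448.65837254103195 274.36264591669703 203.9518139944748 [ 0.51211182 -0.06134342  0.93887883] [[ 1.60227817e-02  9.97863318e-01 -6.33408934e-02]
 [-9.99871378e-01  1.59458742e-02 -1.71955203e-03]
 [-7.05851981e-04  6.33602983e-02  9.97990468e-01]] ['frame', 'depth', 'fx', 'fy', 'cx', 'cy', 'eye', 'attitude']
scene 380.40302297188447 278.6804181840541 209.83102597868395 [0.84242229 0.27704454 0.68224803] [[-0.75720626 -0.53025583  0.38140193]
 [ 0.65314432 -0.60894264  0.45010151]
 [-0.00641705  0.58993019  0.80742876]] ['frame', 'depth', 'fx', 'fy', 'cx', 'cy', 'eye', 'attitude']
```

View pics/top0.png

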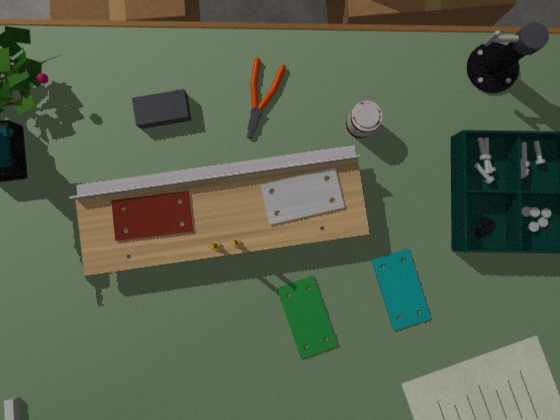

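View pics/scene0.png

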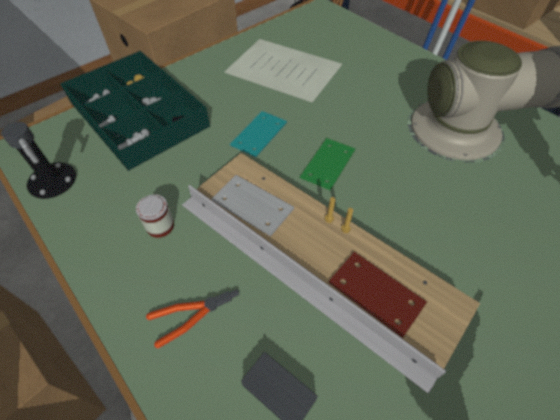

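Top view: the bare grey plate is on the ledge's right half at about (302,197). The other plates are green (308,317) and turquoise (402,290), both on the bench, and red (152,215). Only the grey one fits: it's bare steel and on the deck. Next I'll measure it and check it in a crop.

```bash
cat > h.py <<'E'
import numpy as np,cv2
def pts(g,eye=None,R=None):
    d=g['depth'];v,u=np.mgrid[:d.shape[0],:d.shape[1]]
    p=np.stack([(u-g['cx'])/g['fx']*d,-(v-g['cy'])/g['fy']*d,-d],-1)
    return p@(g['attitude'] if R is None else R).T+(g['eye'] if eye is None else eye)
def ray(g,uv,z):
    uv=np.asarray(uv,float).reshape(-1,2)
    r=np.c_[(uv[:,0]-g['cx'])/g['fx'],-(uv[:,1]-g['cy'])/g['fy'],-np.ones(len(uv))]@g['attitude'].T
    return g['eye']+r*((z-g['eye'][2])/r[:,2])[:,None]
E
python3 - <<'E'
from h import *
g=dict(np.load('top0.npz'));P=pts(g);hsv=cv2.cvtColor(g['frame'],cv2.COLOR_RGB2HSV);z=P[...,2]
def rect(m,h,name):
    m=cv2.morphologyEx(m.astype(np.uint8),cv2.MORPH_OPEN,np.ones((3,3)))
    c=max(cv2.findContours(m,0,2)[0],key=cv2.contourArea)
    w=ray(g,c[:,0,:],h)[:,:2]
    r=cv2.minAreaRect((w*1000).astype(np.float32));print(name,r,cv2.boundingRect(c),'z',np.median(z[m>0]));print(cv2.boxPoints(r).round(1).tolist());return r
H,S,V=hsv[...,0],hsv[...,1],hsv[...,2]
roi=np.zeros(H.shape,bool);roi[140:280,65:380]=1
lz=(z>.05)&(z<.08)&roi
rect(lz,.063,'deck')
rect(lz&(z>.05)&(S<60)&(V>90),.069,'bare')
rect(lz&((H<8)|(H>172))&(S>120),.069,'red')
rect((z>.08)&(z<.1)&roi&(S<70),.088,'fence')
y=roi&(H>18)&(H<32)&(S>170)&(V>100);v,u=np.nonzero(y);print('bolts px',np.c_[u,v][::3].tolist()[:20], P[y][:,2].max())
t=(z>.1)&roi;n,l,s,c=cv2.connectedComponentsWithStats(t.astype(np.uint8))
for i in range(1,n):print(s[i],P[l==i].mean(0))
cv2.imwrite('pics/crop.png',cv2.resize(g['frame'][140:280,200:390,::-1],None,fx=4,fy=4))
E
```

```text
deck ((543.72509765625, 42.55767822265625), (152.63677978515625, 559.5482788085938), 9.196062088012695) (76, 158, 294, 117) z 0.06383079532136837
[[423.70001220703125, 306.5], [513.0999755859375, -245.8000030517578], [663.7999877929688, -221.39999389648438], [574.4000244140625, 330.8999938964844]]
bare ((584.6671142578125, -113.37063598632812), (81.59257507324219, 150.65359497070312), 13.963186264038086) (261, 169, 83, 56) z 0.06704871275348284
[[526.9000244140625, -50.099998474121094], [563.2999877929688, -196.3000030517578], [642.4000244140625, -176.60000610351562], [606.0999755859375, -30.399999618530273]]
red ((541.1455078125, 178.3253936767578), (78.81266784667969, 149.27796936035156), 7.496416091918945) (112, 192, 80, 48) z 0.06945910393900989
[[492.29998779296875, 247.1999969482422], [511.79998779296875, 99.19999694824219], [590.0, 109.5], [570.5, 257.5]]
fence ((577.3818359375, 303.61920166015625), (3.8191113471984863, 9.622557640075684), 0.9148996472358704) (81, 194, 6, 3) z 0.08768937098011964
[[575.4000244140625, 308.3999938964844], [575.5, 298.79998779296875], [579.400024
[... 9161 characters left out ...]
1] [ 0.51211182 -0.06134342  0.93887883]
[303 269   1   1   1] [ 0.51211182 -0.06134342  0.93887883]
[ 87 271   1   1   1] [ 0.51211182 -0.06134342  0.93887883]
[240 270   1   1   1] [ 0.51211182 -0.06134342  0.93887883]
[321 270   1   1   1] [ 0.51211182 -0.06134342  0.93887883]
[334 271   1   1   1] [ 0.51211182 -0.06134342  0.93887883]
[149 273   1   1   1] [ 0.51211182 -0.06134342  0.93887883]
[312 273   1   1   1] [ 0.51211182 -0.06134342  0.93887883]
[210 276   1   1   1] [ 0.51211182 -0.06134342  0.93887883]
[264 279   1   1   1] [ 0.51211182 -0.06134342  0.93887883]
[305 279   1   1   1] [ 0.51211182 -0.06134342  0.93887883]
[320 279   1   1   1] [ 0.51211182 -0.06134342  0.93887883]
```

View pics/crop.png

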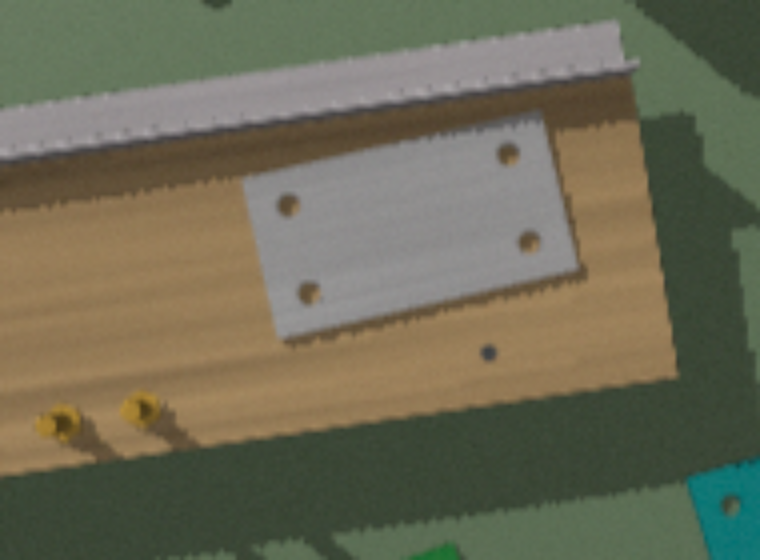

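The crop confirms the bare grey plate: four holes at crop (288,205), (508,154), (309,293) and (530,242), about 13 mm off the fence. The right-hand deck end is at crop x≈660, and the bolts stand clear at (60,422) and (142,408).

Plan: square the plate to the fence with two fingertips on its front side, then push on its inner end. First I'll travel over to the front side.

move_arm([
  [[-0.587,-0.547,0],[0,0,0]],
  [[-0.587,-0.547,0],[0,0,0]],
  [[-0.587,-0.547,0],[0,0,0]],
  [[-0.587,-0.547,0],[0,0,0]],
  [[-0.587,-0.547,0],[0,0,0]],
  [[-0.587,-0.547,0],[0,0,0]],
  [[-0.587,-0.547,0],[0,0,0]],
  [[-0.587,-0.547,0],[0,0,0]],
  [[-0.587,-0.547,0],[0,0,0]],
  [[-0.587,-0.547,0],[0,0,0]],
  [[-0.587,-0.547,0],[0,0,0]],
  [[-0.587,-0.547,0],[0,0,0]],
  [[-0.587,-0.547,0],[0,0,0]],
  [[-0.587,-0.547,0],[0,0,0]],
  [[-0.587,-0.547,0],[0,0,0]],
  [[-0.587,-0.547,0],[0,0,0]],
  [[-0.587,-0.547,0],[0,0,0]],
  [[-0.587,-0.547,0],[0,0,0]],
], claw=0.45)

```text
time_s: 1.9
position: [0.5185, -0.1196, 0.2093]
tool_rot: [[-0.945, 0.327, -0.001], [0.327, 0.945, 0.0], [0.001, 0.0, -1.0]]
ft_force: [0.6, 1.0, -0.5]
grip_width: 0.0468
gripper_force: 0.0
```

move_arm([
  [[0,0,0.3],[0,0,-0.885]],
  [[0,0,0.3],[0,0,-0.885]],
  [[0,0,0.3],[0,0,-0.885]],
  [[0,0,0.3],[0,0,-0.885]],
  [[0,0,0],[0,0,0]],
  [[0,0,0],[0,0,0]],
])

```text
time_s: 2.5
position: [0.5182, -0.1181, 0.1498]
tool_rot: [[-0.988, -0.158, -0.0], [-0.158, 0.988, 0.0], [0.0, 0.0, -1.0]]
ft_force: [-0.8, 0.6, 0.1]
grip_width: 0.0473
gripper_force: 0.0
```

```bash
cat > look.py <<'E'
from rig import env, viewer
from h import *
import sys
def look(name,save=True):
    o=env.observe();g=viewer.get_image('wrist');T=g['T_tool_cam']
    R=o['tool_rot'];g['attitude']=R@T[:3,:3];g['eye']=o['position']+R@T[:3,3]
    np.savez(name+'.npz',**g);cv2.imwrite(f'pics/{name}.png',g['frame'][:,:,::-1]);return o,g
if __name__=='__main__':
    o,g=look(sys.argv[1]);print(o['position'],o['ft_force'],g['eye'],g['fx'])
E
python3 look.py w1
```

```text
[ 0.51818804 -0.11807643  0.14982015] [-0.78856472  0.64212795  0.11858337] [ 0.43825159 -0.13096567  0.31446347] 325.24970114966357
```

View pics/w1.png

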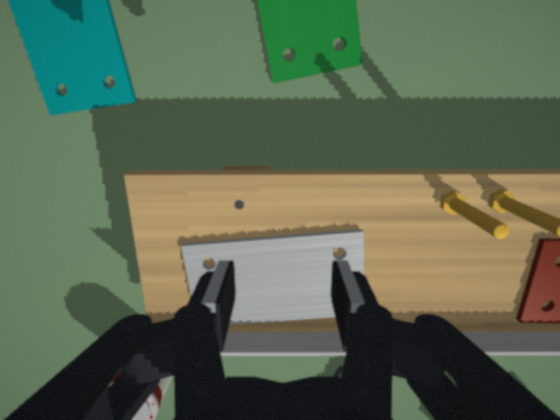

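The wrist view shows the plate's front corners at (183,241) and (362,231), the deck's front edge along row 174 with its outer corner at (126,174), and the bolt feet at about (450,200) and (497,197).

Run:
```python
from h import *
g=dict(np.load('w1.npz'))
c=np.array([.5437,.0426]);a=np.radians(9.2);ex=np.array([np.cos(a),np.sin(a)]);ey=np.array([-ex[1],ex[0]])
def L(p):d=p[:,:2]-c;return (np.c_[d@ex,d@ey]*1000).round(1)
print('plate',L(ray(g,[[183,241],[362,231],[208,263],[340,253]],.069)))
print('deck front',L(ray(g,[[126,174],[300,173],[540,173]],.063)))
print('fence top front?',L(ray(g,[[160,332],[500,332]],.088)),'bolts',L(ray(g,[[450,200],[497,197]],.07)))
print('tcp',L(np.array([[.5182,-.1181]])))
```

```text
plate [[ -23.  -236.5]
 [ -31.6  -90. ]
 [  -2.8 -217.4]
 [ -11.9 -106.8]]
deck front [[ -77.8 -277.6]
 [ -78.3 -140.8]
 [ -78.    47.8]]
fence top front? [[  51.7 -257.6]
 [  52.3   27.7]] bolts [[-58.1 -23.2]
 [-60.5  13.2]]
tcp [[ -50.9 -154.6]]
```

move_arm([
  [[0,0,0.4],[0,0,0]],
  [[0,0,0.4],[0,0,0]],
  [[0,0,0.3],[0,0,0]],
  [[0,0,0],[0,0,0]],
  [[0,0,0],[0,0,0]],
])

```text
time_s: 3.05
position: [0.5186, -0.1183, 0.0956]
tool_rot: [[-0.987, -0.16, 0.001], [-0.16, 0.987, -0.001], [-0.001, -0.001, -1.0]]
ft_force: [-0.8, -0.5, 0.6]
grip_width: 0.0472
gripper_force: 0.0
```

```bash
python3 look.py w2; python3 -c "
from h import *
g=dict(np.load('w2.npz'));P=pts(g);v,u=np.mgrid[:420,:560]
from rig import env
p=env.observe()['position']
m=(g['depth']>.05)&(P[...,2]>.06)&(P[...,2]<.3)&(np.linalg.norm(P[...,:2]-p[:2],axis=-1)<.06)&(P[...,2]>.072)
z=P[...,2][m];print(np.percentile(z,[0,1,2,5,10,50]),m.sum())"
```

```text
[ 0.51863027 -0.11825579  0.09558245] [-0.76226167 -0.48188683  0.57995462] [ 0.43848251 -0.13120468  0.26011777] 325.24970114966357
[0.11914191 0.1285003  0.13273673 0.14377018 0.15758312 0.18730195] 38535
```

View pics/w2.png

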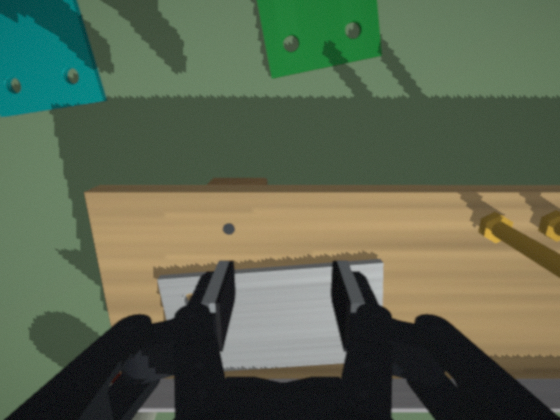

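The fingertips show at (228,262) and (340,262), overlapping the plate's front edge at row ~268. I need to check whether that overlap is only parallax.

Run:
```python
from h import *
g=dict(np.load('w2.npz'))
c=np.array([.5437,.0426]);a=np.radians(9.2);ex=np.array([np.cos(a),np.sin(a)]);ey=np.array([-ex[1],ex[0]])
def L(p):d=p[:,:2]-c;return (np.c_[d@ex,d@ey]*1000).round(1)
for z in(.078,.083,.09):print(z,L(ray(g,[[228,262],[225,262],[340,262],[235,262],[332,262]],z)).tolist())
print('plate',L(ray(g,[[160,279],[382,262]],.069)))
print(np.array2string(g['depth'][255:300:5,205:245:5],precision=3), g['attitude'])
```

```text
0.078 [[-36.2, -188.9], [-36.2, -190.8], [-36.2, -119.0], [-36.2, -184.5], [-36.2, -124.0]]
0.083 [[-38.8, -188.0], [-38.8, -189.8], [-38.9, -120.0], [-38.8, -183.7], [-38.8, -124.8]]
0.09 [[-42.5, -186.7], [-42.5, -188.4], [-42.5, -121.4], [-42.5, -182.6], [-42.5, -126.0]]
plate [[ -18.8 -236.7]
 [ -31.5  -89.7]]
[[0.219 0.218 0.218 0.218 0.218 0.218 0.218 0.218]
 [0.219 0.22  0.219 0.218 0.218 0.219 0.219 0.219]
 [0.221 0.221 0.221 0.147 0.147 0.148 0.22  0.221]
 [0.221 0.222 0.143 0.143 0.143 0.146 0.219 0.219]
 [0.145 0.147 0.138 0.139 0.138 0.146 0.216 0.216]
 [0.143 0.134 0.135 0.133 0.134 0.145 0.218 0.216]
 [0.138 0.131 0.13  0.131 0.133 0.145 0.218 0.218]
 [0.135 0.128 0.127 0.129 0.132 0.147 0.219 0.22 ]
 [0.124 0.123 0.125 0.125 0.132 0.145 0.222 0.22 ]] [[-1.60413067e-01 -9.36066821e-01 -3.13123863e-01]
 [ 9.87049881e-01 -1.52263554e-01 -5.04811024e-02]
 [-4.23667132e-04 -3.17166701e-01  9.48369709e-01]]
```

Run:
```python
from rig import env,viewer
from h import *
g=viewer.get_image('scene');P=pts(g);p=env.observe()['position']
R=g['attitude'];q=R.T@(p-g['eye']);u=g['cx']-g['fx']*q[0]/q[2];v=g['cy']+g['fy']*q[1]/q[2];print('tcp px',u,v)
u,v=int(u),int(v);k=max(v-60,0);h=max(u-80,0)
f=cv2.circle(g['frame'][:,:,::-1].copy(),(u,v),1,(0,255,255),-1)
cv2.imwrite('pics/s2.png',cv2.resize(f[k:v+60,h:u+80],None,fx=5,fy=5));print(h,k)
```

```text
tcp px 274.0565424080294 177.21304285933718
194 117
```

View pics/s2.png

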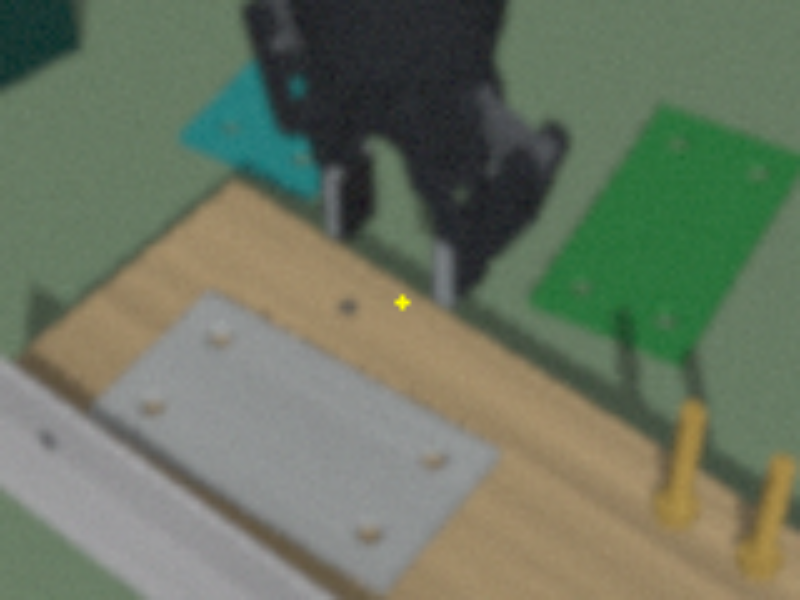

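The scene crop shows the half-open tips at crop (338,235) and (446,300), noticeably above the projected TCP at (402,302). So they sit further back than the nominal reach, and I'll find the deck by touch.

move_arm([
  [[0,0,0.2],[0,0,0]],
  [[0,0,0.1],[0,0,0]],
  [[0,0,0.06],[0,0,0]],
  [[0,0,0],[0,0,0]],
])

```text
time_s: 3.55
position: [0.5179, -0.118, 0.0761]
tool_rot: [[-0.987, -0.161, -0.001], [-0.161, 0.987, 0.0], [0.001, 0.001, -1.0]]
ft_force: [0.5, 0.1, 0.3]
grip_width: 0.0463
gripper_force: 0.0
```

```bash
python3 look.py w3
python3 - <<'E'
from h import *
from rig import env
g=dict(np.load('w3.npz'));P=pts(g);p=env.observe()['position']
print(np.array2string(P[255:300:5,205:245:5,2],precision=3))
E
```

```text
[ 0.5179182  -0.11796518  0.07608205] [0.49113027 0.13253573 0.28961882] [ 0.43813068 -0.13116143  0.24077376] 325.24970114966357
[[0.063 0.064 0.063 0.064 0.063 0.063 0.064 0.064]
 [0.063 0.063 0.065 0.063 0.064 0.064 0.063 0.063]
 [0.064 0.063 0.063 0.108 0.109 0.11  0.062 0.063]
 [0.063 0.064 0.113 0.114 0.114 0.112 0.063 0.064]
 [0.111 0.111 0.118 0.118 0.118 0.112 0.063 0.064]
 [0.116 0.122 0.123 0.123 0.123 0.113 0.063 0.063]
 [0.12  0.127 0.126 0.126 0.123 0.114 0.063 0.063]
 [0.124 0.13  0.13  0.13  0.124 0.113 0.068 0.069]
 [0.134 0.132 0.133 0.133 0.126 0.114 0.069 0.069]]
```

move_arm([
  [[0,0,0.1],[0,0,0]],
  [[0,0,0.1],[0,0,0]],
  [[0,0,0.1],[0,0,0]],
  [[0,0,0],[0,0,0]],
])

```text
time_s: 4.0
position: [0.5178, -0.1179, 0.0608]
tool_rot: [[-0.987, -0.161, -0.001], [-0.161, 0.987, 0.001], [0.001, 0.001, -1.0]]
ft_force: [-0.1, 0.2, 0.5]
grip_width: 0.0472
gripper_force: 0.0
```

Run:
```python
from h import *
from look import look
o,g=look('w4');P=pts(g);print(o['position'],o['ft_force'])
c=np.array([.5437,.0426]);a=np.radians(9.2);ex=np.array([np.cos(a),np.sin(a)]);ey=np.array([-ex[1],ex[0]])
m=(P[...,2]>.075)&(P[...,2]<.11)&(g['depth']>.05)&(np.linalg.norm(P[...,:2]-o['position'][:2],axis=-1)<.09)
d=P[m][:,:2]-c;q=np.c_[d@ex*1000,d@ey*1000,P[m][:,2]*1000]
for lo in range(75,110,5):
  s=q[(q[:,2]>=lo)&(q[:,2]<lo+5)]
  if len(s):print(lo,len(s),np.percentile(s[:,0],[2,50,98]).round(),np.percentile(s[:,1],[2,50,98]).round())
```

```text
[ 0.51775818 -0.11789351  0.06079531] [-0.14763486  0.24758801  0.50894054]
80 2 [-53. -53. -53.] [-131. -131. -131.]
85 132 [-62. -53. -41.] [-183. -154. -126.]
90 362 [-62. -58. -41.] [-189. -131. -119.]
95 462 [-62. -58. -41.] [-191. -131. -118.]
100 530 [-62. -58. -41.] [-191. -178. -118.]
105 568 [-62. -58. -42.] [-191. -178. -118.]
```

The wrist depth puts the pad bottoms at about z=0.086 (x −62..−41, y −191..−118). That's roughly 25 mm above the TCP reading at this opening, so I'll go lower, slowly.

move_arm([
  [[0,0,0.1],[0,0,0]],
  [[0,0,0.1],[0,0,0]],
  [[0,0,0.08],[0,0,0]],
  [[0,0,0],[0,0,0]],
  [[0,0,0],[0,0,0]],
])

```text
time_s: 4.55
position: [0.5181, -0.1181, 0.0475]
tool_rot: [[-0.987, -0.161, -0.0], [-0.161, 0.987, 0.0], [0.0, 0.0, -1.0]]
ft_force: [0.2, 0.5, -0.2]
grip_width: 0.0469
gripper_force: 0.0
```

```bash
cat > tip.py <<'E'
from h import *
from look import look
import sys
o,g=look(sys.argv[1]);P=pts(g);print(o['position'],o['ft_force'])
c=np.array([.5437,.0426]);a=np.radians(9.2);ex=np.array([np.cos(a),np.sin(a)]);ey=np.array([-ex[1],ex[0]])
d=P[...,:2]-c;X=d@ex*1000;Y=d@ey*1000;Z=P[...,2]*1000
t=o['position'][:2]-c;print('tcp L',t@ex*1000,t@ey*1000)
R=np.hypot(X-t@ex*1000,Y-t@ey*1000)
m=(g['depth']>.05)&(R<60)
for lo in range(60,96,3):
  s=m&(Z>=lo)&(Z<lo+3)
  if s.sum()>2:print(lo,s.sum(),np.percentile(X[s],[2,50,98]).round(),np.percentile(Y[s],[2,50,98]).round())
E
python3 tip.py w5
```

```text
[ 0.51814363 -0.11807517  0.04754923] [ 0.19818499  0.47410675 -0.21374079]
tcp L -50.91655832066037 -154.5223009806336
60 5364 [-78. -60. -28.] [-211. -156.  -99.]
63 12540 [-77. -57. -26.] [-211. -155.  -98.]
66 1880 [-28. -13.   7.] [-183. -153. -122.]
69 4164 [-27. -10.   7.] [-184. -153. -125.]
72 52 [-60. -52. -45.] [-178. -155. -131.]
75 149 [-62. -57. -41.] [-184. -178. -125.]
78 225 [-62. -58. -41.] [-190. -131. -120.]
81 263 [-62. -58. -41.] [-190. -178. -119.]
84 297 [-62. -58. -41.] [-191. -131. -118.]
87 310 [-62. -58. -41.] [-191. -131. -118.]
90 334 [-62. -58. -41.] [-191. -178. -118.]
93 341 [-62. -58. -41.] [-191. -131. -119.]
```

move_arm([
  [[0,0,0.08],[0,0,0]],
  [[0,0,0.04],[0,0,0]],
  [[0,0,0.02],[0,0,0]],
  [[0,0,0],[0,0,0]],
  [[0,0,0],[0,0,0]],
])

```text
time_s: 5.1
position: [0.5182, -0.1181, 0.0406]
tool_rot: [[-0.987, -0.161, 0.0], [-0.161, 0.987, -0.0], [-0.0, -0.0, -1.0]]
ft_force: [0.6, -0.2, 0.2]
grip_width: 0.047
gripper_force: 0.0
```

```bash
python3 tip.py w6
```

```text
[ 0.51816925 -0.11809346  0.04064913] [ 0.55754875 -0.2350755   0.17391524]
tcp L -50.89419316558396 -154.54445860477702
60 5646 [-78. -61. -28.] [-211. -155.  -98.]
63 13011 [-77. -58. -26.] [-211. -155.  -98.]
66 2037 [-50. -15.   6.] [-183. -153. -126.]
69 4597 [-58. -11.   7.] [-184. -154. -125.]
72 233 [-62. -58. -40.] [-190. -131. -119.]
75 284 [-62. -58. -41.] [-191. -178. -119.]
78 309 [-62. -58. -41.] [-191. -178. -118.]
81 311 [-62. -58. -41.] [-191. -131. -118.]
84 325 [-62. -58. -41.] [-191. -178. -118.]
87 345 [-62. -58. -41.] [-191. -131. -118.]
90 398 [-62. -58. -41.] [-191. -155. -118.]
93 402 [-62. -58. -41.] [-191. -131. -118.]
```

move_arm([
  [[0,0,0.02],[0,0,0]],
  [[-0.1,0,0],[0,0,0]],
  [[-0.1,0,0],[0,0,0]],
  [[-0.06,0,0],[0,0,0]],
  [[-0.06,0,0],[0,0,0]],
  [[-0.06,0,0],[0,0,0]],
  [[-0.06,0,0],[0,0,0]],
  [[0,0,0],[0,0,0]],
])

```text
time_s: 5.95
position: [0.5404, -0.1145, 0.0396]
tool_rot: [[-0.987, -0.161, 0.001], [-0.161, 0.987, -0.0], [-0.001, -0.0, -1.0]]
ft_force: [0.8, -0.3, -0.4]
grip_width: 0.0469
gripper_force: 0.1
```

```bash
python3 tip.py w7|head -8
python3 - <<'E'
from h import *
g=dict(np.load('w7.npz'));hsv=cv2.cvtColor(g['frame'],cv2.COLOR_RGB2HSV);Z=pts(g)[...,2]
m=((hsv[...,1]<60)&(hsv[...,2]>90)&(Z>.058)&(Z<.08)).astype(np.uint8);m=cv2.morphologyEx(m,cv2.MORPH_OPEN,np.ones((5,5)))
c=max(cv2.findContours(m,0,2)[0],key=cv2.contourArea);print(cv2.boundingRect(c))
E
```

```text
[ 0.54036935 -0.1144894   0.03959045] [ 0.79129043 -0.34825232 -0.38242917]
tcp L -28.403447751239106 -154.53613208198044
60 7500 [-78. -50. -19.] [-210. -155. -100.]
63 17745 [-76. -49. -17.] [-210. -154.  -99.]
66 2950 [-29.  -1.  28.] [-209. -155. -100.]
69 6637 [-33.   4.  28.] [-204. -154. -102.]
72 265 [-40. -35. -18.] [-190. -131. -119.]
75 288 [-40. -35. -18.] [-191. -178. -118.]
(221, 296, 124, 86)
```

move_arm([
  [[-0.06,0,0],[0,0,0]],
  [[-0.06,0,0],[0,0,0]],
  [[-0.06,0,0],[0,0,0]],
  [[-0.04,0,0],[0,0,0]],
  [[0,0,0],[0,0,0]],
])

```text
time_s: 6.5
position: [0.5496, -0.113, 0.0396]
tool_rot: [[-0.987, -0.161, -0.003], [-0.161, 0.987, -0.0], [0.003, 0.0, -1.0]]
ft_force: [-9.8, -2.5, 3.0]
grip_width: 0.0471
gripper_force: 4.4
```

move_arm([
  [[-0.04,0,0],[0,0,0]],
  [[0,0,0],[0,0,0]],
])

```text
time_s: 6.7
position: [0.5497, -0.1129, 0.0395]
tool_rot: [[-0.987, -0.161, -0.008], [-0.161, 0.987, -0.0], [0.008, 0.001, -1.0]]
ft_force: [-17.5, -5.7, 8.0]
grip_width: 0.0465
gripper_force: 9.0
```

```bash
python3 tip.py w8|head -8
```

```text
[ 0.5497115  -0.11288814  0.03946412] [-17.45765335  -5.65474408   8.02188362]
tcp L -18.92546371812875 -154.4491065044576
60 7956 [-76. -42.  -9.] [-209. -155.  -99.]
63 19556 [-75. -42.  -8.] [-209. -154. -100.]
66 3022 [-21.   8.  37.] [-209. -155. -100.]
69 6729 [-25.  13.  37.] [-206. -154. -102.]
72 259 [-30. -26.  -8.] [-190. -131. -119.]
75 286 [-30. -26.  -9.] [-191. -131. -119.]
```

View pics/w8.png

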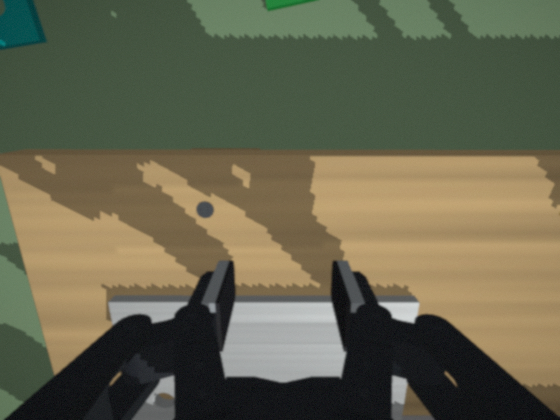

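The plate is against the fence and square: its front edge is level at row 297, ends at columns 110 and 417, parallel to the deck edge at row 152. Next: the end positions and the gripper's clearance over the fence.

Run:
```python
from h import *
g=dict(np.load('w8.npz'));P=pts(g)
c=np.array([.5437,.0426]);a=np.radians(9.2);ex=np.array([np.cos(a),np.sin(a)]);ey=np.array([-ex[1],ex[0]])
L=lambda p:(np.c_[(p[:,:2]-c)@ex,(p[:,:2]-c)@ey]*1000).round(1)
print('plate',L(ray(g,[[110,297],[417,297]],.069)),'deck front/outer',L(ray(g,[[100,153],[500,152],[30,300],[50,375]],.063)))
d=P[...,:2]-c;X=d@ex*1000;Y=d@ey*1000+154.5;Z=P[...,2]*1000
for w in(38,42,46,50,54,60):
  s=(g['depth']>.03)&(abs(Y)>w)&(abs(Y)<w+4)&(Z>72)&(abs(X+19)<50)
  if s.sum():print(w,np.percentile(Z[s],[1,10]).round())
```

```text
plate [[ -10.3 -237.4]
 [ -10.5  -89.9]] deck front/outer [[ -78.3 -233.8]
 [ -79.   -60.4]
 [  -4.6 -281.6]
 [  42.9 -281.9]]
38 [106. 110.]
42 [108. 114.]
46 [111. 120.]
50 [111. 120.]
54 [114. 120.]
60 [133. 138.]
```

move_arm([
  [[0.1,0,-0.1],[0,0,0]],
  [[0.2,0,-0.4],[0,0,0]],
  [[0,0,-0.6],[0,0,0]],
  [[0,0,-0.6],[0,0,0]],
  [[0,0,0],[0,0,0]],
])

```text
time_s: 7.25
position: [0.5403, -0.1156, 0.1288]
tool_rot: [[-0.987, -0.161, 0.009], [-0.161, 0.987, -0.003], [-0.008, -0.005, -1.0]]
ft_force: [0.5, 0.2, -0.2]
grip_width: 0.047
gripper_force: 0.0
```

move_arm([
  [[-0.357,0.571,0],[0,0,0]],
  [[-0.357,0.571,0],[0,0,0]],
  [[-0.357,0.571,0],[0,0,0]],
  [[0,0,0],[0,0,0.9375]],
  [[0,0,0],[0,0,0.9375]],
  [[0,0,0],[0,0,0.9375]],
  [[0,0,0],[0,0,0.9375]],
  [[0,0,0],[0,0,0.9375]],
  [[0,0,0],[0,0,0.9375]],
  [[0,0,0],[0,0,0.9375]],
  [[0,0,0],[0,0,0.9375]],
  [[0,0,0],[0,0,0.9375]],
  [[0,0,0],[0,0,0.9375]],
  [[0,0,0],[0,0,0.9375]],
  [[0,0,0],[0,0,0.9375]],
  [[0,0,0],[0,0,0]],
  [[0,0,0],[0,0,0]],
])

```text
time_s: 8.95
position: [0.5771, -0.0216, 0.1243]
tool_rot: [[-0.164, 0.986, 0.0], [0.986, 0.164, 0.0], [0.0, 0.0, -1.0]]
ft_force: [-0.1, -0.2, -0.5]
grip_width: 0.047
gripper_force: 0.0
```

```bash
python3 tip.py w9|head -2
```

```text
[ 0.57712379 -0.02159289  0.12429386] [-0.10552143 -0.15751135 -0.49028904]
tcp L 22.730600589292724 -68.71096574068795
```

View pics/w9.png

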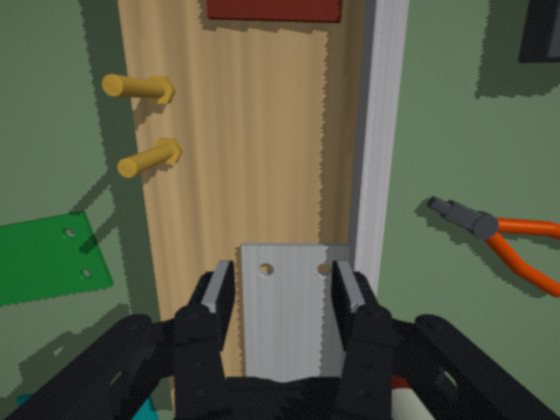

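The wrist view shows the plate's inner end at row 243 (cols 241–350), flush along the fence at col ~352. The red plate and bolts are untouched. I'll descend behind that inner end.

move_arm([
  [[0,0.06,0.4],[0,0,0]],
  [[0,0,0.4],[0,0,0]],
  [[0,0,0.4],[0,0,0]],
  [[0,0,0.3],[0,0,0]],
  [[0,0,0.1],[0,0,0]],
  [[0,0,0],[0,0,0]],
  [[0,0,0],[0,0,0]],
])

```text
time_s: 9.7
position: [0.5804, -0.0213, 0.0454]
tool_rot: [[-0.161, 0.987, 0.001], [0.987, 0.161, -0.0], [-0.0, 0.001, -1.0]]
ft_force: [0.1, 0.1, 0.5]
grip_width: 0.0471
gripper_force: 0.0
```

```bash
python3 - <<'E'
from h import *
g=dict(np.load('w9.npz'))
c=np.array([.5437,.0426]);a=np.radians(9.2);ex=np.array([np.cos(a),np.sin(a)]);ey=np.array([-ex[1],ex[0]])
L=lambda p:(np.c_[(p[:,:2]-c)@ex,(p[:,:2]-c)@ey]*1000).round(1)
print(L(ray(g,[[241,244],[350,243]],.069)))
E
python3 tip.py w10
```

```text
[[ -7.6 -87.7]
 [ 72.8 -86.5]]
[ 0.58041135 -0.02132284  0.04535222] [0.08621956 0.09106114 0.47424079]
tcp L 26.019041834691695 -68.97000313028217
60 7835 [-29.  23.  70.] [-88. -47. -13.]
63 18353 [-29.  23.  70.] [-89. -47. -13.]
66 2484 [-2. 29. 72.] [-126. -102.  -44.]
69 4539 [-3. 28. 72.] [-127. -106.  -51.]
72 321 [-1. 72. 72.] [-79. -59. -32.]
75 460 [-7. 60. 72.] [-78. -58. -33.]
78 458 [-9. 62. 72.] [-78. -60. -32.]
81 542 [-10.  60.  72.] [-77. -59. -32.]
84 577 [-10.  60.  73.] [-78. -59. -33.]
87 1232 [-7. 73. 76.] [-77. -58. -33.]
90 332 [-10.  50.  63.] [-78. -62. -58.]
93 368 [-10.   3.  62.] [-78. -62. -58.]
```

move_arm([
  [[0,0,0.08],[0,0,0]],
  [[0,0,0.036],[0,0,0]],
  [[-0.08,0,0],[0,0,0]],
  [[-0.08,0,0],[0,0,0]],
  [[-0.08,0,0],[0,0,0]],
  [[-0.08,0,0],[0,0,0]],
  [[-0.08,0,0],[0,0,0]],
  [[-0.08,0,0],[0,0,0]],
  [[-0.08,0,0],[0,0,0]],
  [[-0.08,0,0],[0,0,0]],
  [[-0.08,0,0],[0,0,0]],
  [[-0.08,0,0],[0,0,0]],
  [[0,0,0],[0,0,0]],
])

```text
time_s: 11.05
position: [0.5865, -0.0616, 0.0389]
tool_rot: [[-0.16, 0.987, 0.0], [0.987, 0.16, -0.001], [-0.001, 0.0, -1.0]]
ft_force: [-0.6, -0.2, 1.9]
grip_width: 0.0468
gripper_force: 1.9
```

```bash
python3 tip.py w11|head -7
```

```text
[ 0.58653127 -0.06161437  0.03885111] [-0.55245627 -0.23234172  1.94419794]
tcp L 25.618378966998886 -109.72169946720321
60 8114 [-30.  22.  70.] [-121.  -85.  -53.]
63 18114 [-30.  22.  70.] [-124.  -86.  -53.]
66 3181 [-2. 29. 72.] [-166. -138.  -84.]
69 5930 [-3. 27. 72.] [-165. -142.  -96.]
72 504 [-10.  60.  72.] [-119. -100.  -74.]
```

View pics/w11.png

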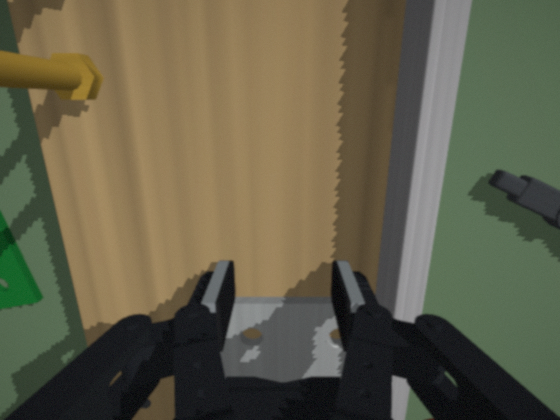

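The plate's end is level at row 297 between the fingers and still along the fence. It's moving with them, so I'll push on.

move_arm([
  [[-0.08,0,0],[0,0,0]],
  [[-0.08,0,0],[0,0,0]],
  [[-0.08,0,0],[0,0,0]],
  [[-0.08,0,0],[0,0,0]],
  [[-0.08,0,0],[0,0,0]],
  [[-0.08,0,0],[0,0,0]],
  [[-0.08,0,0],[0,0,0]],
  [[-0.08,0,0],[0,0,0]],
  [[-0.08,0,0],[0,0,0]],
  [[-0.08,0,0],[0,0,0]],
  [[-0.06,0,0],[0,0,0]],
  [[-0.04,0,0],[0,0,0]],
  [[0,0,0],[0,0,0]],
])

```text
time_s: 12.4
position: [0.5936, -0.1054, 0.0389]
tool_rot: [[-0.161, 0.987, 0.0], [0.987, 0.161, -0.0], [-0.0, 0.0, -1.0]]
ft_force: [-2.1, 2.2, 3.5]
grip_width: 0.0469
gripper_force: 2.7
```

move_arm([
  [[0.1,0,0],[0,0,0]],
  [[0.2,0,-0.1],[0,0,0]],
  [[0,0,-0.5],[0,0,0]],
  [[0,0,-0.6],[0,0,0]],
  [[0,0,-0.6],[0,0,0]],
  [[0.5,0,-0.6],[0,0,0]],
  [[0.8,0,0],[0,0,0]],
  [[0.8,0,0],[0,0,0]],
  [[0,0,0],[0,0,0]],
])

```text
time_s: 13.3
position: [0.5731, 0.0178, 0.1594]
tool_rot: [[-0.165, 0.986, 0.0], [0.986, 0.165, 0.001], [0.001, 0.0, -1.0]]
ft_force: [-0.4, -0.2, 0.1]
grip_width: 0.0469
gripper_force: 0.0
```

Run:
```python
from rig import env, viewer
from h import *
from look import look
o,w=look('w12');t=viewer.get_image('top');np.savez('top1.npz',**t)
for n,g in(('wrist',w),('top',t)):
    P=pts(g);hsv=cv2.cvtColor(g['frame'],cv2.COLOR_RGB2HSV);H,S,V=hsv[...,0],hsv[...,1],hsv[...,2];z=P[...,2]
    d=P[...,:2]-[.5437,.0426]
    m=(z>.058)&(z<.078)&(S<60)&(V>60)&(abs(d@[.987,.16])<.08)&(abs(d@[-.16,.987]+.24)<.15)
    m=cv2.morphologyEx(m.astype(np.uint8),cv2.MORPH_OPEN,np.ones((3,3)))
    c=max(cv2.findContours(m,0,2)[0],key=cv2.contourArea)
    r=cv2.minAreaRect((ray(g,c[:,0],.069)[:,:2]*1000).astype(np.float32));dd=np.array(r[0])-[543.7,42.6]
    print(n,r,cv2.boundingRect(c),'L',dd@[.987,.16],dd@[-.16,.987])
cv2.imwrite('pics/top1c.png',cv2.resize(t['frame'][140:280,200:390,::-1],None,fx=4,fy=4))
```

```text
wrist ((604.0069580078125, -125.315185546875), (82.62210083007812, 77.01457977294922), 9.546664237976074) (247, 316, 88, 66) L 32.6565378662109 -175.3814014160156
top ((614.81103515625, -188.39627075195312), (82.99534606933594, 151.06655883789062), 9.098845481872559) (300, 156, 82, 51) L 33.22718837890621 -239.37108485717772
```

View pics/top1c.png

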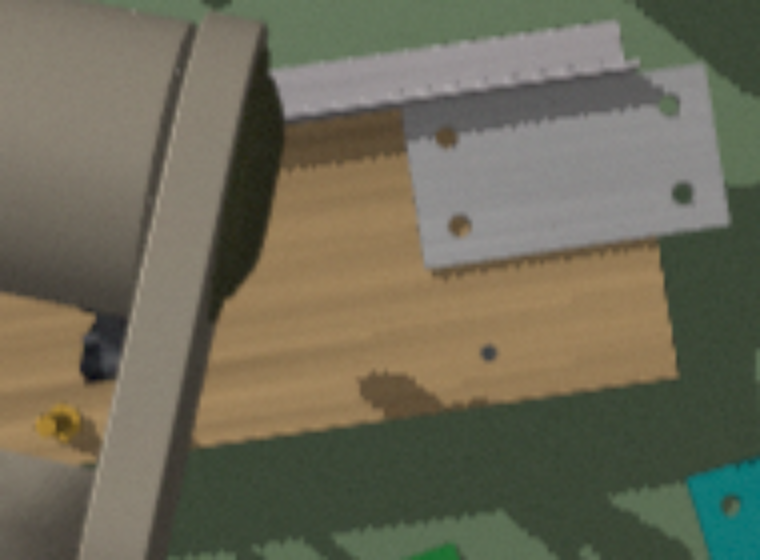

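Top crop: the plate lies along the fence with its outer holes at (670,104) and (683,193), clear of the deck end at x≈655. One check left: the fence gap, comparing the plate's front edge to the deck's front edge. It was 68.2 mm when pressed against the fence.

Run:
```python
from h import *
for n in('w9','w12','top0','top1'):
    g=dict(np.load(n+'.npz'));P=pts(g);d=P[...,:2]-[.5437,.0426];X=d@[.987,.16]*1000;Y=d@[-.16,.987]*1000;Z=P[...,2]*1000
    S=cv2.cvtColor(g['frame'],cv2.COLOR_RGB2HSV)[...,1]
    out=[]
    for y in range(-250,-85,10):
        b=(abs(Y-y)<5)&(abs(X)<90)
        pl=X[b&(Z>60)&(Z<78)&(S<60)&(X<30)];dk=X[b&(Z>58)&(Z<68)]; 
        if len(pl)>20 and len(dk)>20:out.append((y,round(np.percentile(pl,1),1),round(dk.min(),1)))
    print(n,out)
```

```text
w9 [(-220, np.float64(7.6), np.float64(-76.9)), (-210, np.float64(-9.1), np.float64(-28.2)), (-200, np.float64(-8.8), np.float64(-29.7)), (-190, np.float64(-7.8), np.float64(-30.1)), (-180, np.float64(-9.1), np.float64(-26.3)), (-170, np.float64(-8.3), np.float64(-23.9)), (-160, np.float64(-9.0), np.float64(-77.5)), (-150, np.float64(-8.9), np.float64(-77.4)), (-140, np.float64(-7.8), np.float64(-77.9)), (-130, np.float64(-9.0), np.float64(-77.5)), (-120, np.float64(-7.6), np.float64(-77.9)), (-110, np.float64(-9.1), np.float64(-77.8)), (-100, np.float64(-8.7), np.float64(-77.8)), (-90, np.float64(-7.7), np.float64(-78.1))]
w12 [(-210, np.float64(-7.4), np.float64(-33.1)), (-200, np.float64(-7.8), np.float64(-34.6)), (-190, np.float64(-9.2), np.float64(-35.8)), (-180, np.float64(-8.9), np.float64(-35.5)), (-170, np.float64(-7.6), np.float64(-31.1)), (-160, np.float64(-6.0), np.float64(-28.9))]
top0 [(-240, np.float64(-18.2), np.float64(-76.1)), (-230, np.float64(-18.9), np.float64(-76.4)), (-220, np.float64(-19.6), np.float64(-76.4)), (-210, np.float64(-20.3), np.float64(-75.6)), (-2
[... 259 characters left out ...]
at64(-76.3)), (-140, np.float64(-26.1), np.float64(-76.3)), (-130, np.float64(-27.2), np.float64(-75.8)), (-120, np.float64(-27.1), np.float64(-76.3)), (-110, np.float64(-28.8), np.float64(-76.2)), (-100, np.float64(-29.6), np.float64(-76.2)), (-90, np.float64(-30.4), np.float64(-75.8))]
top1 [(-250, np.float64(-7.5), np.float64(-75.7)), (-240, np.float64(-6.9), np.float64(-76.1)), (-230, np.float64(-7.3), np.float64(-76.4)), (-220, np.float64(-7.7), np.float64(-76.3)), (-210, np.float64(-6.4), np.float64(-75.7)), (-200, np.float64(-7.1), np.float64(-76.3)), (-190, np.float64(-52.8), np.float64(-76.3)), (-180, np.float64(-7.6), np.float64(-76.2)), (-170, np.float64(-6.5), np.float64(-75.9))]
```

The plate is flush and parallel: its front edge is unchanged from when it was pressed home. Plate y is about −0.239 m, inside the −0.257 to −0.231 m band. Handing in.

```bash
python3 -c "
from rig import env
print(env.close_job())"
```

```text
the job is handed in; nothing more can be done
None
```

I handed the job in at about 13 s. By the cameras, the bare plate lies flat and flush along the fence with its outer end about 34 mm past the ledge end and both holes clear; the arm met nothing but that plate, but no verdict came back.

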